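# Clear the cork stand, then put three mixed-up paint bottles on their own colours

## Robot

A 6-joint arm with a two-finger parallel gripper is mounted at the origin on the work surface. World frame = base frame: x ahead of the robot, y to its left, z up, the work surface at z = 0. Lengths are in mm, angles in rad, forces in N, time in s.
With the tool pointing down it reaches from about 300 to 775 mm from the base axis. Payload 14.6 kg.
Tool frame: the origin (TCP) lies between the finger pads; the fingertips stand 19 mm ahead of it and the grasp point (between the pads) is the TCP; z points along the fingers, y is the line along which they close (so a half turn about z gives the same grasp; the last joint's range is limited). The gripper opens to 94 mm and grips with 3 to 60 N. Pads are 16 mm wide; open, the fingers measure 119 mm over their backs; the gripper's body (75 mm by 177 mm) begins 78 mm behind the grasp point.
Start: joints at [1.045, 0.3, 1.521, -0, 1.321, -0.067], TCP at [243.576, 493.113, 224.446] pointing down, gripper open.
Joint ranges: [-3.03, 3.03], [-0.79, 2.21], [0.23, 2.52], [-1.04, 4.18], [0, 3.07], [-2.55, 2.55]. Speed limits (rad/s): [2.22, 2.22, 2.57, 3.14, 3.14, 3.14].

## Interface

Orientations are given as [roll, pitch, yaw] about the fixed x, y, z axes, in that order (R = Rz(yaw) Ry(pitch) Rx(roll)).
In Python, from cell import monitor, imaging, job, find_in, trace gives the robot as it stands. The module is installed in compiled form; this text tells all that it offers.
- The arm moves only by the tool arm_command, never from a script. Its argument "steps" is a list of rows, each a list of 5 numbers: the opening, from 0 (shut) to 1 (fully open), then the shift along the tool's x, y, z in mm, then the turn about the tool's z in degrees. In form: [[gripper, dx, dy, dz, turn], ...]. A call has 1 to 20 rows; each row is the pose to reach, as a shift and turn from the pose commanded when the call began, along the tool's axes at that moment; what a row does not reach only later rows make up. A row lasts 1/8 s, in which the tool goes at most 62.5 mm and 10.7 degrees, less where a joint would pass 70% of its speed; a pose out of reach is approached as far as the arm can. A call with a gripper value outside its range is refused whole. The fingers move at their own pace and stop on an object; "force" is the grip in N (left out, the last holds). Time passes only in rows, so rows that repeat a pose let the fingers close. It gives the time, the measured TCP pose, the force, the opening and the grip force at its end, in the units of the state.
- monitor.read_state(): the state, without advancing time (a new reading comes with each control period).
- imaging.camera(name): name is "side" or "top"; returns a dict with "img" (400x640x3 uint8, red, green, blue), "mtx" (3x3 intrinsics, pixels), "D" ([k1, k2, p1, p2, k3] as OpenCV has them; the pictures are not rectified), "view" (4x4, takes a point from world to camera coordinates). Camera axes: x right, y down, z forward; pixel columns grow to the right and rows downward; lengths in mm; the calibration is good to about 2 mm. A picture is of the moment at which its call begins. There is no depth.
- job.sign_off(): hands the job in; it is judged then, once.
Trained networks look in a picture, given as the dict that the camera call returned (one of the last four; its "shot" number tells which), for a name from the list of things; names that differ only in an ending like _2 or _b are one class to them, and where a whole thing is asked for, a point or a joint stands for the part that bears it (a point fixed in the world has none). Each returns a list of dicts, best first, with "p" (0 to 1); they miss things now and then, are a little off and sometimes report something else, mostly with a low value. They report only what shows in the picture. A call takes as long as a camera call. They do not tell look-alikes from the thing itself.
- find_in(picture, target): "rect" ([centre column, centre row, width, height] in pixels, round what is visible of it).
- trace(picture, target): "region" (400x640 bool, what is visible of it) and "rect" ([centre column, centre row, width, height] in pixels, round what is visible of it).
The state is a dict: "clock": time; "joints": joint angles; "qd": joint speeds; "effort": joint torques, N m; "eef_pos": TCP position; "eef_rot": TCP orientation; "wrist_force": force on the tool from outside, world axes, zero at the start; "moment": the same for the moment, N m; "finger_gap": finger opening in mm; "finger_force": force on a finger pad.
Only numpy, scipy, OpenCV 4.12 (cv2) and the standard library are available. Lean on these libraries where they do the work, as an engineer would, in place of code of your own. Each camera call takes 0.05 s, during which the arm holds its last target. There are 200 camera calls.

## Task

The three paint bottles have got onto each other's stands: first put the white cat, by its handle, from the cork stand onto the grey drying plate, then use the freed cork stand as the parking place while you move the red, yellow and blue bottles each onto the stand of its own colour. All four must end upright and wholly on their places. Keep everything upright, never set a bottle or the cat down on the bench itself, and leave the wet brown knight where it stands.

Things in the scene. Friction and masses are not known exactly. Their poses are not given: they have to be found in the camera images.
- red_bottle: loose red paint dropper bottle with a black nozzle cap, about 40 g, standing upright on a stand of another colour at the start. Round body 32 mm across and 55 mm tall, then a short shoulder and a narrow nozzle (at most 19 mm across), 88 mm tall in all. Origin: centre of its underside; z up along the bottle.
- yellow_bottle: loose yellow paint dropper bottle with a black nozzle cap, about 40 g, standing upright on a stand of another colour at the start. Round body 32 mm across and 55 mm tall, then a short shoulder and a narrow nozzle (at most 19 mm across), 88 mm tall in all. Origin: centre of its underside; z up along the bottle.
- blue_bottle: loose blue paint dropper bottle with a black nozzle cap, about 40 g, standing upright on a stand of another colour at the start. Round body 32 mm across and 55 mm tall, then a short shoulder and a narrow nozzle (at most 19 mm across), 88 mm tall in all. Origin: centre of its underside; z up along the bottle.
- white_cat: loose white primed miniature cat on a round black painting handle, about 60 g, standing on the cork stand at the start. The handle is 34 mm across and 45 mm tall (take it by this); the cat sits on top, nowhere wider than the handle, 86 mm tall in all. Origin: centre of the handle's underside; z up.
- red_stand: fixed round bottle stand, a wooden puck with a red flat top, 60 mm across, 14 mm high, no rim: the home of the red bottle. Origin: centre of its underside, on the bench; its top lies 14 mm above.
- yellow_stand: fixed round bottle stand, a wooden puck with a yellow flat top, 60 mm across, 14 mm high, no rim: the home of the yellow bottle. Origin: centre of its underside, on the bench; its top lies 14 mm above.
- blue_stand: fixed round bottle stand, a wooden puck with a blue flat top, 60 mm across, 14 mm high, no rim: the home of the blue bottle. Origin: centre of its underside, on the bench; its top lies 14 mm above.
- cork_stand: fixed round spare stand with a brown cork flat top, 60 mm across, 14 mm high, no rim; the white cat stands on it at the start. Origin: centre of its underside, on the bench; its top lies 14 mm above.
- drying_plate: fixed grey square plate, 64 by 64 mm, 14 mm high, flat top, empty at the start: the drying place of the white cat. Origin: centre of its underside, on the bench; its top lies 14 mm above; x and y along its sides.
- wet_figure: loose dark brown miniature knight, freshly painted, on a round black handle 34 mm across and 45 mm tall (about 82 mm tall in all), standing on the bench among the stands: a bystander to be left alone. Origin: centre of the handle's underside; z up.
There are look-alikes about, which are no part of the job. Leave any green or pink look-alike of the white_cat alone.

How it is judged (in metres and radians):
On the way, in this order (a step that is already met when the one before it is completed fails the run):
1. the white cat stands on the grey drying plate, let go (horizontal distance between white_cat and drying_plate below 0.015 m and height (world z) of white_cat between 0.01 and 0.018 m and angle between white_cat's own z axis and vertical below 0.1 rad and contact force between white_cat and the fingers below 0.1 N), for 0.2 s.
2. one of the bottles stands parked on the cork stand, let go (((horizontal distance between red_bottle and cork_stand below 0.02 m and height (world z) of red_bottle between 0.01 and 0.018 m and angle between red_bottle's own z axis and vertical below 0.1 rad and contact force between red_bottle and the fingers below 0.1 N) or (horizontal distance between yellow_bottle and cork_stand below 0.02 m and height (world z) of yellow_bottle between 0.01 and 0.018 m and angle between yellow_bottle's own z axis and vertical below 0.1 rad and contact force between yellow_bottle and the fingers below 0.1 N) or (horizontal distance between blue_bottle and cork_stand below 0.02 m and height (world z) of blue_bottle between 0.01 and 0.018 m and angle between blue_bottle's own z axis and vertical below 0.1 rad and contact force between blue_bottle and the fingers below 0.1 N))), for 0.2 s.
At the end, for the whole second after the job is handed in: Each bottle stands upright (0.1 rad), still and released on the stand of its colour, axis within 14 mm of its centre; the white cat likewise on the drying plate, within 15 mm; the brown knight stands upright within 15 mm of its start (horizontal distance between white_cat and drying_plate below 0.015 m and height (world z) of white_cat between 0.01 and 0.018 m and angle between each of white_cat, red_bottle, yellow_bottle, blue_bottle, wet_figure's own z axis and vertical below 0.1 rad and linear speed of each of white_cat, red_bottle, yellow_bottle, blue_bottle below 0.02 m/s and angular speed of each of white_cat, red_bottle, yellow_bottle, blue_bottle below 0.3 rad/s and horizontal distance between red_bottle and red_stand below 0.014 m and height (world z) of red_bottle between 0.01 and 0.018 m and horizontal distance between yellow_bottle and yellow_stand below 0.014 m and height (world z) of yellow_bottle between 0.01 and 0.018 m and horizontal distance between blue_bottle and blue_stand below 0.014 m and height (world z) of blue_bottle between 0.01 and 0.018 m and distance of wet_figure from where it was at the start of the episode below 0.015 m); the robot touches nothing.
It fails at once if a bottle or the white cat is set down on the bench (height (world z) of any of red_bottle, yellow_bottle, blue_bottle, white_cat below 0.006 m).
It fails at once if a bottle or a figure is tipped over (angle between any of red_bottle, yellow_bottle, blue_bottle, white_cat, wet_figure's own z axis and vertical above 0.7 rad).
It fails at once if the brown knight is moved more than 15 mm (distance of wet_figure from where it was at the start of the episode above 0.015 m).
It also fails if it takes over 120 s, if anything falls off the work surface, if the arm or the gripper's body presses on something with over 40 N, if the wrist force passes 120 N, or if a joint passes its speed limit or range.

## Working session

There is one attempt and no reset: what is moved stays moved. The work goes in short steps, Python scripts to look and compute and a tool call to move; the robot and the scene stay as the last step left them, time stands still between calls to the robot, and variables do not carry over. Pictures are saved under pics/ and viewed, at most 14 in all, crops included, and the job is handed in when it is done.

Besides the shell and the picture viewer there is one more tool, called after "Call:" as name([rows], argument=value, ...), one row to a line, values as JSON. arm_command: Moves the arm, as the interface text tells. Its arguments: {"type":"object","properties":{"steps":{"type":"array","items":{"type":"array","items":{"type":"number"}}},"force":{"type":"number"}},"required":["steps"]}

```bash
mkdir -p pics
cat > h.py <<'E'
import numpy as np, cv2
from cell import monitor, imaging, job, find_in, trace
def ray(c,uv):
    p=cv2.undistortPoints(np.array([[uv]],float),c["mtx"],c["D"])[0,0]
    V=c["view"];R=V[:3,:3];o=-R.T@V[:3,3]
    return o,R.T@np.array([p[0],p[1],1])
def at(c,uv,z):
    o,d=ray(c,uv); return (o+d*(z-o[2])/d[2])[:2]
def proj(c,P):
    V=c["view"];r=cv2.Rodrigues(V[:3,:3])[0]
    return cv2.projectPoints(np.array(P,float).reshape(-1,3),r,V[:3,3],c["mtx"],c["D"])[0][:,0]
def save(c,n): cv2.imwrite(f"pics/{n}.png",c["img"][:,:,::-1])
names="red_bottle yellow_bottle blue_bottle white_cat red_stand yellow_stand blue_stand cork_stand drying_plate wet_figure".split()
E
python3 - <<'E'
from h import *
np.set_printoptions(precision=1,suppress=True)
for n in("top","side"):
    c=imaging.camera(n);save(c,n+"0")
    print(n,"cam pos",-c["view"][:3,:3].T@c["view"][:3,3])
    for k in names:
        for f in find_in(c,k)[:3]:
            print(k,round(f["p"],2),np.array(f["rect"]),at(c,f["rect"][:2],14))
s=monitor.read_state();print(s)
E
```

```text
top cam pos [484.1  16.5 856.1]
red_bottle 0.64 [408.8 259.4  24.4  13.6] [ 458.  -217.1]
yellow_bottle 0.55 [307.8 263.2  13.4  18.6] [451.2   6.4]
blue_bottle 0.65 [395.1 192.6  22.1  16.9] [ 607.4 -191.1]
white_cat 0.76 [352.8 152.7  18.1  21. ] [699.2 -96.6]
white_cat 0.69 [290.9 180.3  16.7  21.8] [635.1  44. ]
white_cat 0.63 [329.7 178.3  14.6  20.6] [639.9 -43.3]
red_stand 0.79 [391.5 195.6  23.7  25.1] [ 600.5 -182.7]
yellow_stand 0.92 [400.6 259.8  26.8  24. ] [ 457.2 -198.8]
blue_stand 0.8 [308.6 260.9  31.3  25.7] [456.2   4.6]
cork_stand 0.81 [329.4 184.2  29.4  23.8] [626.4 -42.5]
drying_plate 0.9 [239.8 197.8  39.3  26.7] [595.5 157. ]
wet_figure 0.68 [227.  270.1  19.4  17.1] [437.6 181.4]
side cam pos [467.1 631.  519.4]
red_bottle 0.79 [385.7 134.6  15.6  44.7] [ 458.5 -267.5]
yellow_bottle 0.59 [385.8 194.4  18.7  52.9] [447.3 -53.8]
blue_bottle 0.57 [312.4 131.1  16.2  43.5] [ 614.3 -249.3]
white_cat 0.79 [253.9 154.4  16.   44.1] [ 711.5 -134.7]
white_cat 0.74 [282.2 165.2  19.5  50. ] [ 648.  -108.1]
white_cat 0.67 [275.4 202.7  21.8  50.6] [633.5   7.5]
red_stan
[... 195 characters left out ...]
.2  18.5  47.9] [ 645.8 -112. ]
blue_stand 0.93 [381.4 217.9  31.8  23.9] [451.1  13.1]
cork_stand 0.84 [292.8 192.3  23.3  23.5] [610.3 -27.5]
cork_stand 0.48 [384.4 154.3  32.1  20.3] [ 457.1 -187.5]
drying_plate 0.77 [274.  276.   55.3  46.7] [595.6 174.3]
wet_figure 0.87 [387.7 283.8  25.4  46.2] [432.9 159. ]
{'clock': 1.1, 'joints': array([ 1. ,  0.3,  1.5, -0. ,  1.3, -0.1]), 'qd': array([-0.,  0.,  0.,  0., -0.,  0.]), 'effort': array([  0. , -53.2, -35.3,   0.1,   0. ,  -0. ]), 'eef_pos': array([243.6, 493.1, 224.4]), 'eef_rot': array([-3.1,  0. ,  2.7]), 'wrist_force': array([ 0.4,  0.1, -0. ]), 'moment': array([ 0., -0.,  0.]), 'finger_force': 0.0, 'finger_gap': 94.34227008651463}
```

View pics/top0.png

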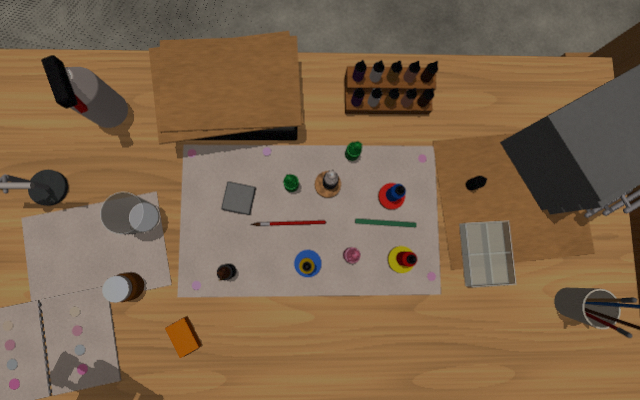

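View pics/side0.png

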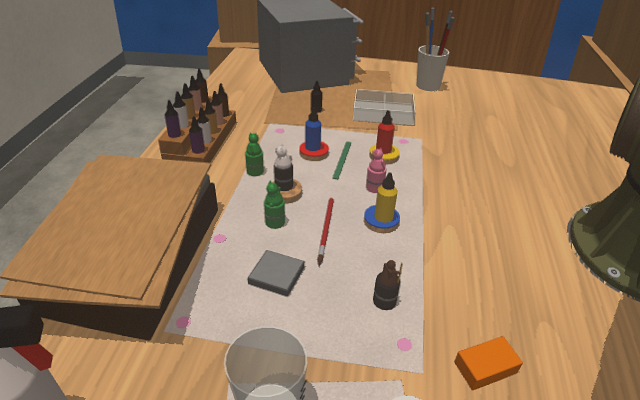

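Top view: white cat at (330,180) on cork, with green cats at (291,183) and (354,150) and a pink one at (352,255). Yellow bottle is on the blue stand (308,262), red on yellow (403,260), blue on red (393,195). The plate is at (239,198) and the knight at (227,271). The side view agrees.

Now I'll fit silhouettes in both views.

```bash
cat >> h.py <<'E'
from scipy.optimize import minimize
S=4
def cyl(c,x,y,parts):
    m=np.zeros((400*S,640*S),np.uint8);t=np.linspace(0,2*np.pi,40)
    for (r0,z0,r1,z1) in parts:
        P=[np.c_[x+r*np.cos(t),y+r*np.sin(t),0*t+z] for r,z in((r0,z0),(r1,z1))]
        q=(proj(c,np.vstack(P))+.5)*S
        cv2.fillConvexPoly(m,cv2.convexHull(q.round().astype(np.int32)),255)
    return cv2.resize(m,(640,400),interpolation=cv2.INTER_AREA)/255.
stand=[(30,0,30,14)]
bottle=[(16,14,16,69),(16,69,9.5,75),(9.5,75,5,102)]
cat=[(17,14,17,59),(14,59,8,100)]
def pick(c,k,xy):
    d=[f for f in trace(c,k)]
    d=[(np.hypot(*(np.array(f["rect"][:2])-proj(c,[[*xy,30]])[0])),f) for f in d]
    d=[f for e,f in sorted(d,key=lambda v:v[0]) if e<30]
    return d[0] if d else None
def fit(cs,obj,st,xs,parts):
    """fit stand and object; xs initial stand xy"""
    M=[]
    for c in cs:
        a,b=pick(c,obj,xs),pick(c,st,xs)
        if a is None or b is None: print("missing",obj,a is None,b is None);continue
        A=a["region"].astype(float);B=b["region"]*(1-A);M.append((c,A,B))
    def cost(p):
        e=0
        for c,A,B in M:
            a=cyl(c,p[2],p[3],parts);b=cyl(c,p[0],p[1],stand)*(1-a)
            e+=np.abs(a-A).sum()+np.abs(b-B).sum()
        return e
    r=minimize(cost,[*xs,*xs],method="Nelder-Mead",options=dict(initial_simplex=np.array([[*xs,*xs]]*5)+np.vstack([np.zeros(4),8*np.eye(4)]),xatol=.2,fatol=.5))
    return r.x,r.fun/sum(A.sum()+B.sum() for _,A,B in M)
E
python3 - <<'E'
from h import *
np.set_printoptions(precision=1,suppress=True)
cs=[imaging.camera("top"),imaging.camera("side")]
for o,s,x,p in(("white_cat","cork_stand",(622,-42),cat),("yellow_bottle","blue_stand",(452,6),bottle),("red_bottle","yellow_stand",(457,-200),bottle),("blue_bottle","red_stand",(600,-178),bottle)):
    for C in(cs,cs[:1],cs[1:]): print(o,s,*fit(C,o,s,x,p))
for c in cs:
    m=trace(c,"drying_plate")[0]["region"].astype(np.uint8)
    q=cv2.findContours(m,0,2)[0];q=max(q,key=cv2.contourArea)
    w=np.array([at(c,v[0].astype(float),14) for v in q],np.float32)
    print("plate",cv2.minAreaRect(w))
    for g in [f for k in("wet_figure","white_cat") for f in trace(c,k)]: 
        r=g["rect"];print("fig",round(g["p"],2),np.array(r),at(c,r[:2],40))
E
```

```text
white_cat cork_stand [628.3 -41.1 632.3 -44. ] 0.32361710721728965
white_cat cork_stand [629.5 -38.7 633.4 -43.2] 0.1949258849058666
white_cat cork_stand [627.2 -43.8 632.5 -46.1] 0.32519615347758374
yellow_bottle blue_stand [451.8   6.6 449.4   8.8] 0.12246210193214381
yellow_bottle blue_stand [452.9   7.2 449.6   9.7] 0.17675719129006326
yellow_bottle blue_stand [451.4   6.6 448.9   8.7] 0.08965313965952208
red_bottle yellow_stand [ 459.3 -202.6  461.  -205. ] 0.23684212467476734
red_bottle yellow_stand [ 460.3 -201.7  461.7 -205.1] 0.10182270810741076
red_bottle yellow_stand [ 458.3 -204.7  460.4 -205. ] 0.29479989310412313
blue_bottle red_stand [ 602.3 -184.1  605.2 -186.1] 0.14067039577930232
blue_bottle red_stand [ 602.4 -182.4  606.3 -185.8] 0.12359225741578683
blue_bottle red_stand [ 601.8 -187.2  605.5 -187.8] 0.10549099550712832
plate ((596.4390869140625, 159.82412719726562), (68.24446868896484, 67.23931121826172), 77.01435089111328)
fig 0.52 [229.4 271.4  20.9  17.5] [436.3 171.2]
fig 0.83 [354.1 150.3  15.8  21.2] [698.1 -96.1]
fig 0.66 [291.1 181.9  17.   17.1] [626.9  42.7]
fig 0.64 [353.2 255.6  10.8  16.6] [467.6 -90.2]
fig 0.56 [329.  181.1  11.   19.1] [628.8 -39.9]
plate ((594.7125854492188, 165.8749542236328), (73.01350402832031, 66.75373077392578), 79.16783142089844)
fig 0.72 [388.1 286.4  28.6  49.9] [433.8 188. ]
fig 0.84 [283.1 166.7  23.3  45. ] [636.  -65.6]
fig 0.76 [377.1 170.4  24.7  47.1] [467.7 -87.8]
fig 0.67 [274.9 202.7  23.1  48.8] [625.7  39.7]
fig 0.64 [253.5 154.   17.6  41.6] [700.  -96.5]
```

```bash
cat > go.py <<'E'
import sys
from h import *
from scipy.spatial.transform import Rotation as Ro
s=monitor.read_state();R=Ro.from_euler("xyz",s["eef_rot"]).as_matrix()
t=np.array(eval(sys.argv[1]),float)
np.set_printoptions(precision=1,suppress=True)
print(R.round(3).tolist(),"shift",R.T@(t-s["eef_pos"]),"turn",np.degrees(s["eef_rot"][2]-np.pi/2),"clock",s["clock"])
E
python3 go.py "(633,-43.5,200)"
```

```text
[[-0.897, 0.443, -0.0], [0.443, 0.897, 0.0], [0.0, -0.0, -1.0]] shift [-586.8 -308.6   24.4] turn 63.71124669084863 clock 3.1
```

Call:
arm_command([
  [0.8,-60,-31,3,6],
  [0.8,-110,-60,6,12],
  [0.8,-160,-85,9,20],
  [0.8,-210,-110,12,28],
  [0.8,-260,-137,15,36],
  [0.8,-310,-164,17,44],
  [0.8,-360,-190,19,52],
  [0.8,-410,-216,21,60],
  [0.8,-460,-242,23,63.7],
  [0.8,-510,-268,24,63.7],
  [0.8,-550,-290,24,63.7],
  [0.8,-587,-309,24,63.7],
  [0.8,-587,-309,24,63.7],
  [0.8,-587,-309,24,63.7],
  [0.8,-587,-309,24,63.7],
])

```text
clock: 4.97
eef_pos: [632.7, -43.0, 200.7]
eef_rot: [3.141, -0.0, 1.572]
wrist_force: [0.8, 0.3, -0.7]
finger_gap: 75.1
finger_force: 0.0
```

```bash
python3 go.py "(633,-43.5,38)"
python3 - <<'E'
from h import *
c=imaging.camera("side"); save(c,"s1")
a=c["img"][80:280,180:440]; cv2.imwrite("pics/s1c.png",cv2.resize(a,None,fx=3,fy=3)[:,:,::-1])
E
```

```text
[[-0.001, 1.0, 0.0], [1.0, 0.001, 0.0], [0.0, 0.0, -1.0]] shift [ -0.5   0.3 162.7] turn 0.07410895875278216 clock 4.975
```

View pics/s1c.png

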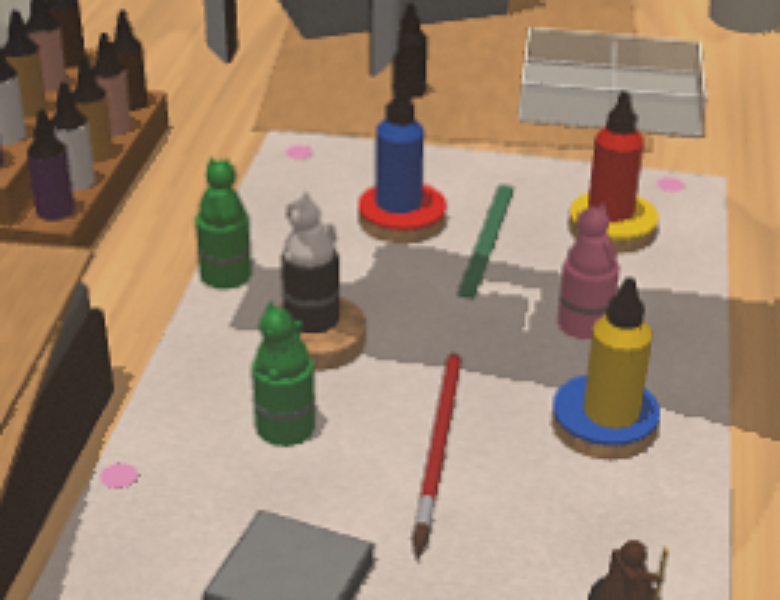

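The side crop shows the open fingers above the cat (at about (310,265) in the crop), with neighbours clear of the descent.

Call:
arm_command([
  [0.8,0,0,40,0],
  [0.8,0,0,80,0],
  [0.8,0,0,120,0],
  [0.8,0,0,145,0],
  [0.8,0,0,160,0],
  [0.8,0,0,160,0],
  [0.8,0,0,160,0],
  [0.2,0,0,160,0],
  [0.2,0,0,160,0],
  [0.2,0,0,160,0],
  [0.2,0,0,160,0],
  [0.2,0,0,160,0],
  [0.2,0,0,160,0],
  [0.2,0,0,160,0],
], force=12)

```text
clock: 6.78
eef_pos: [633.0, -43.9, 40.5]
eef_rot: [-3.142, 0.0, 1.571]
wrist_force: [-1.3, 0.1, 1.1]
finger_gap: 33.5
finger_force: 12.0
```

Call:
arm_command([
  [0.2,0,0,-5,0],
  [0.2,0,0,-20,0],
  [0.2,0,0,-45,0],
  [0.2,0,0,-75,0],
  [0.2,0,0,-105,0],
  [0.2,0,0,-125,0],
  [0.2,0,0,-130,0],
  [0.2,0,0,-130,0],
  [0.2,0,0,-130,0],
])

```text
clock: 7.9
eef_pos: [632.7, -43.9, 169.5]
eef_rot: [-3.14, -0.0, 1.571]
wrist_force: [0.3, -0.7, -0.9]
finger_gap: 33.4
finger_force: 12.0
```

Run:
```python
from h import *
np.set_printoptions(precision=1,suppress=True)
s=monitor.read_state();print(s["eef_pos"],s["finger_gap"])
t,c=imaging.camera("top"),imaging.camera("side")
for cc in(t,c):
    f=max(trace(cc,"cork_stand"),key=lambda f:f["p"]);B=f["region"].astype(float)
    r=minimize(lambda p:np.abs(cyl(cc,*p,stand)-B).sum(),[629,-40],method="Nelder-Mead",options=dict(initial_simplex=[[629,-40],[637,-40],[629,-32]]))
    print("cork",r.x,r.fun/B.sum())
save(c,"s2")
a=c["img"][80:280,180:440].copy(); cv2.imwrite("pics/s2c.png",cv2.resize(a,None,fx=3,fy=3)[:,:,::-1])
x,y,z=s["eef_pos"];b=z-26.5
for k in range(3):
    print(proj(c,[[x,y,b],[x,y,b+45],[x+17,y,b],[x-17,y,b]])); break
for f in trace(c,"white_cat"): print(f["p"],np.array(f["rect"]))
```

```text
[632.7 -43.9 169.5] 33.356465559597325Traceback (most recent call last):
  File "<stdin>", line 6, in <module>
ValueError: max() iterable argument is empty
```

Call:
arm_command([
  [0.2,25,-5,0,0],
  [0.2,60,-11,0,0],
  [0.2,95,-17,0,0],
  [0.2,130,-24,0,0],
  [0.2,165,-30,0,0],
  [0.2,190,-34,0,0],
  [0.2,204,-37,0,0],
  [0.2,204,-37,40,0],
  [0.2,204,-37,60,0],
  [0.2,204,-37,80,0],
  [0.2,204,-37,80,0],
  [0.2,204,-37,80,0],
])

```text
clock: 9.55
eef_pos: [596.4, 159.9, 91.3]
eef_rot: [3.141, -0.0, 1.571]
wrist_force: [0.4, 0.5, 0.2]
finger_gap: 33.9
finger_force: 12.0
```

Run:
```python
from h import *
np.set_printoptions(precision=1,suppress=True)
s=monitor.read_state();print(s["eef_pos"],s["finger_gap"])
t,c=imaging.camera("top"),imaging.camera("side")
for cc in(t,c):
    F=trace(cc,"cork_stand")
    if not F: print("no cork");continue
    f=max(F,key=lambda f:f["p"]);B=f["region"].astype(float)
    r=minimize(lambda p:np.abs(cyl(cc,*p,stand)-B).sum(),[629,-40],method="Nelder-Mead",options=dict(initial_simplex=[[629,-40],[637,-40],[629,-32]]))
    print("cork",f["p"],r.x,r.fun/B.sum())
a=cv2.resize(c["img"][170:320,200:400],None,fx=4,fy=4)
x,y,z=s["eef_pos"];b=z-26.5
th=np.linspace(0,6.28,25)
def draw(P,col):
    for q in proj(c,P): cv2.circle(a,tuple(((q-[200,170]+.5)*4).round().astype(int).tolist()),2,col,-1)
draw(np.c_[x+17*np.cos(th),y+17*np.sin(th),0*th+b],(255,0,0))
d=np.linspace(-32,32,9);e=np.r_[[(u,v) for u in d for v in(-32,32)],[(v,u) for u in d for v in(-32,32)]]
for ang in(-12,):
    A=np.radians(ang);E=e@np.array([[np.cos(A),np.sin(A)],[-np.sin(A),np.cos(A)]])
    draw(np.c_[596+E[:,0],160+E[:,1],0*E[:,0]+14],(0,255,0))
cv2.imwrite("pics/s3c.png",a[:,:,::-1])
```

```text
[596.4 159.9  91.3] 33.88676078035447
cork 0.75 [629.4 -37.9] 0.05656213704994193
cork 0.64 [ 1886.7 -1551.4] 1.0
```

View pics/s3c.png

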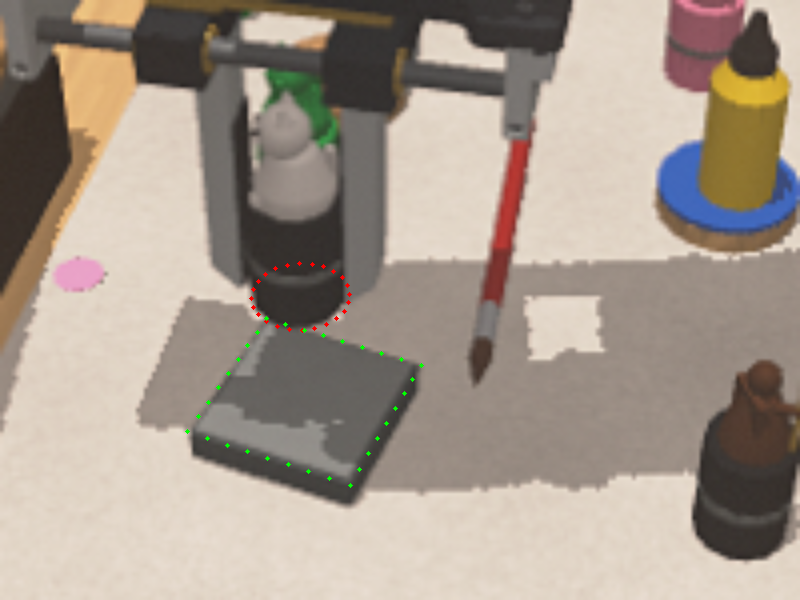

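Crop: the cat's base ring matches the predicted one within about 2 mm, and the plate outline fits. I'll lower and release.

Call:
arm_command([
  [0.2,1,0,20,0],
  [0.2,1,0,35,0],
  [0.2,1,0,44,0],
  [0.2,1,0,48,0],
  [0.2,1,0,51,0],
  [0.2,1,0,51,0],
  [0.2,1,0,51,0],
  [0.7,1,0,51,0],
  [0.7,1,0,51,0],
  [0.7,1,0,51,0],
  [0.7,1,0,51,0],
  [0.7,1,0,20,0],
  [0.7,1,0,-20,0],
  [0.7,1,0,-60,0],
  [0.7,1,0,-110,0],
  [0.7,1,0,-110,0],
])

```text
clock: 11.75
eef_pos: [597.3, 161.4, 204.6]
eef_rot: [3.135, -0.001, 1.571]
wrist_force: [0.6, -0.1, -0.7]
finger_gap: 66.2
finger_force: 0.0
```

```bash
python3 go.py "(449.5,9,200)"
```

```text
[[-0.0, 1.0, 0.007], [1.0, 0.0, 0.001], [0.001, 0.007, -1.0]] shift [-152.3 -147.9    3.4] turn 0.014846980900137799 clock 11.75
```

Call:
arm_command([
  [0.7,-45,-44,0,0],
  [0.7,-85,-83,0,0],
  [0.7,-120,-117,0,0],
  [0.7,-145,-140,0,0],
  [0.7,-152,-148,0,0],
  [0.7,-152,-148,0,0],
  [0.7,-152,-148,0,0],
  [0.7,-152,-148,0,0],
])

```text
clock: 12.75
eef_pos: [448.4, 9.6, 200.2]
eef_rot: [-3.141, -0.0, 1.572]
wrist_force: [0.6, -1.0, -0.2]
finger_gap: 66.1
finger_force: 0.0
```

Run:
```python
from h import *
np.set_printoptions(precision=1,suppress=True)
s=monitor.read_state();print(s["eef_pos"])
t,c=imaging.camera("top"),imaging.camera("side")
for cc,n in((t,"top"),(c,"side")):
    f=pick(cc,"white_cat",(596,160))
    if f:
        A=f["region"].astype(float)
        r=minimize(lambda p:np.abs(cyl(cc,*p,cat)-A).sum(),[596,160],method="Nelder-Mead",options=dict(initial_simplex=[[596,160],[604,160],[596,168]]))
        print(n,"cat",r.x,r.fun/A.sum())
    else: print(n,"no cat")
x,y=proj(c,[[596,160,40]])[0].astype(int)
a=cv2.resize(c["img"][y-50:y+50,x-60:x+60],None,fx=3,fy=3)
x,y=proj(t,[[596,160,40]])[0].astype(int)
b=cv2.resize(t["img"][y-50:y+50,x-60:x+60],None,fx=3,fy=3)
cv2.imwrite("pics/p4.png",np.hstack([a,b])[:,:,::-1])
```

```text
[448.4   9.6 200.2]
top cat [597.8 162.9] 0.06308291106704854
side cat [597.4 161. ] 0.1450868983957219
```

View pics/p4.png

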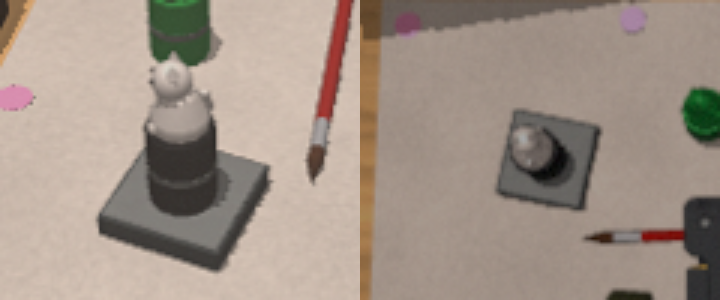

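The cat stands upright near the middle of the plate. Next, yellow goes to the cork stand.

Call:
arm_command([
  [0.7,0,0,40,0],
  [0.7,0,0,80,0],
  [0.7,0,0,120,0],
  [0.7,0,0,145,0],
  [0.7,0,0,158,0],
  [0.7,0,0,158,0],
  [0.7,0,0,158,0],
  [0.2,0,0,158,0],
  [0.2,0,0,158,0],
  [0.2,0,0,158,0],
  [0.2,0,0,158,0],
  [0.2,0,0,158,0],
  [0.2,0,0,150,0],
  [0.2,0,0,130,0],
  [0.2,0,0,100,0],
  [0.2,0,0,70,0],
  [0.2,0,0,40,0],
  [0.2,0,0,30,0],
  [0.2,0,0,30,0],
  [0.2,0,0,30,0],
])

```text
clock: 15.45
eef_pos: [447.5, 9.1, 169.3]
eef_rot: [-3.14, -0.0, 1.571]
wrist_force: [0.3, 0.5, 0.5]
finger_gap: 32.0
finger_force: 12.0
```

```bash
python3 go.py "(629,-39,170)"
```

```text
[[-0.0, 1.0, -0.002], [1.0, 0.0, 0.0], [0.0, -0.002, -1.0]] shift [-48.1 181.4  -1. ] turn 0.011401554135744537 clock 15.45
```

Call:
arm_command([
  [0.2,-6,22,0,0],
  [0.2,-14,53,0,0],
  [0.2,-23,88,0,0],
  [0.2,-32,122,0,0],
  [0.2,-41,155,0,0],
  [0.2,-47,176,0,0],
  [0.2,-48,181,0,0],
  [0.2,-48,181,30,0],
  [0.2,-48,181,65,0],
  [0.2,-48,181,95,0],
  [0.2,-48,181,115,0],
  [0.2,-48,181,124,0],
  [0.2,-48,181,128,0],
  [0.2,-48,181,128,0],
  [0.2,-48,181,128,0],
  [0.7,-48,181,128,0],
  [0.7,-48,181,128,0],
  [0.7,-48,181,128,0],
  [0.7,-48,181,128,0],
])

```text
clock: 17.82
eef_pos: [629.0, -38.9, 42.5]
eef_rot: [3.142, 0.0, 1.571]
wrist_force: [-0.3, -0.2, 0.4]
finger_gap: 64.9
finger_force: 0.0
```

Call:
arm_command([
  [0.7,0,0,-30,0],
  [0.7,0,0,-70,0],
  [0.7,0,0,-110,0],
  [0.7,0,0,-150,0],
  [0.7,0,0,-158,0],
  [0.7,-30,-6,-158,0],
  [0.7,-70,-13,-158,0],
  [0.7,-110,-19,-158,0],
  [0.7,-138,-23,-158,0],
  [0.7,-147,-24,-158,0],
  [0.7,-147,-24,-158,0],
  [0.7,-147,-24,-158,0],
  [0.7,-147,-24,-158,0],
])

```text
clock: 19.45
eef_pos: [605.3, -185.0, 200.4]
eef_rot: [-3.142, -0.0, 1.572]
wrist_force: [-0.5, -0.5, 0.3]
finger_gap: 66.1
finger_force: 0.0
```

```bash
python3 go.py "(605.5,-186,42)"
python3 - <<'E'
from h import *
np.set_printoptions(precision=1,suppress=True)
for n in("side","top"):
    cc=imaging.camera(n)
    print(n,fit([cc],"yellow_bottle","cork_stand",(629,-39),bottle))
    f=pick(cc,"blue_stand",(452,7))
    if f:
        A=f["region"].astype(float)
        r=minimize(lambda p:np.abs(cyl(cc,*p,stand)-A).sum(),[452,7],method="Nelder-Mead",options=dict(initial_simplex=[[452,7],[460,7],[452,15]]))
        print(n,"blue stand",r.x,r.fun/A.sum())
    if n=="side": cv2.imwrite("pics/s5.png",cv2.resize(cc["img"][80:280,180:440],None,fx=3,fy=3)[:,:,::-1])
E
```

```text
[[-0.001, 1.0, -0.0], [1.0, 0.001, 0.0], [0.0, -0.0, -1.0]] shift [ -1.    0.3 158.4] turn 0.07989186890636579 clock 19.45
side (array([628.3, -42.2, 630.8, -41.1]), np.float64(0.3056857342194096))
side blue stand [451.5   4.3] 0.03418019128489579
top (array([628.4, -38.4, 632. , -38. ]), np.float64(0.0965009327852736))
top blue stand [452.6   6.7] 0.06364849604763372
```

View pics/s5.png

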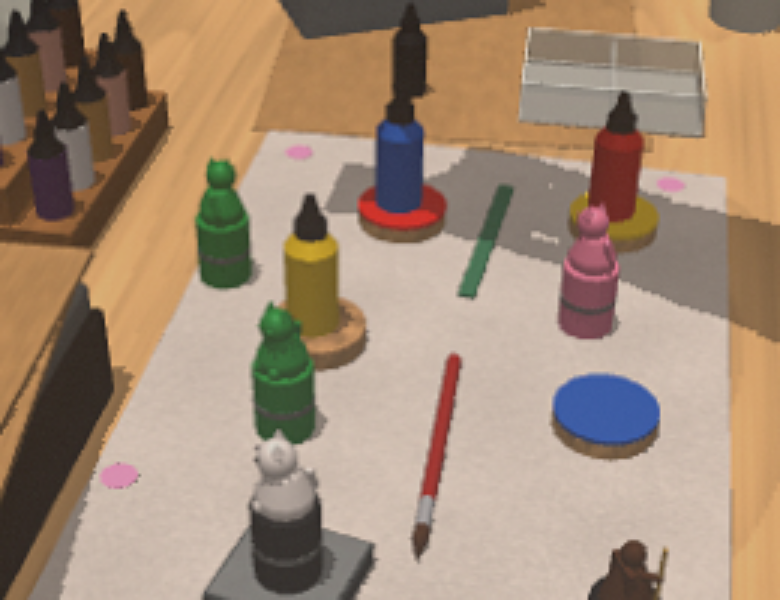

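Yellow stands parked on the cork (crop 313,330) and the blue stand is empty. Next, blue bottle to blue stand.

Call:
arm_command([
  [0.7,-1,0,40,0],
  [0.7,-1,0,80,0],
  [0.7,-1,0,120,0],
  [0.7,-1,0,145,0],
  [0.7,-1,0,158,0],
  [0.7,-1,0,158,0],
  [0.7,-1,0,158,0],
  [0.2,-1,0,158,0],
  [0.2,-1,0,158,0],
  [0.2,-1,0,158,0],
  [0.2,-1,0,158,0],
  [0.2,-1,0,158,0],
  [0.2,-1,0,150,0],
  [0.2,-1,0,130,0],
  [0.2,-1,0,100,0],
  [0.2,-1,0,70,0],
  [0.2,-1,0,40,0],
  [0.2,-1,0,30,0],
  [0.2,-1,0,30,0],
  [0.2,-1,0,30,0],
])

```text
clock: 22.35
eef_pos: [604.6, -186.7, 169.2]
eef_rot: [-3.14, -0.001, 1.571]
wrist_force: [0.4, -0.1, -1.1]
finger_gap: 31.8
finger_force: 12.0
```

```bash
python3 go.py "(452,6,170)"
```

```text
[[-0.0, 1.0, -0.002], [1.0, 0.0, 0.001], [0.001, -0.002, -1.0]] shift [ 192.8 -152.6   -0.4] turn 0.012958617462266408 clock 22.35
```

Call:
arm_command([
  [0.2,18,-14,0,0],
  [0.2,48,-38,0,0],
  [0.2,80,-63,0,0],
  [0.2,112,-89,0,0],
  [0.2,144,-114,0,0],
  [0.2,172,-137,0,0],
  [0.2,189,-149,0,0],
  [0.2,193,-153,0,0],
  [0.2,193,-153,30,0],
  [0.2,193,-153,65,0],
  [0.2,193,-153,95,0],
  [0.2,193,-153,115,0],
  [0.2,193,-153,124,0],
  [0.2,193,-153,128,0],
  [0.2,193,-153,128,0],
  [0.2,193,-153,128,0],
  [0.7,193,-153,128,0],
  [0.7,193,-153,128,0],
  [0.7,193,-153,128,0],
  [0.7,193,-153,128,0],
])

```text
clock: 24.85
eef_pos: [452.0, 6.0, 42.5]
eef_rot: [3.142, 0.0, 1.571]
wrist_force: [0.5, -0.1, -0.1]
finger_gap: 65.2
finger_force: 0.0
```

Call:
arm_command([
  [0.7,0,0,-30,0],
  [0.7,0,0,-70,0],
  [0.7,0,0,-110,0],
  [0.7,0,0,-150,0],
  [0.7,0,0,-158,0],
  [0.7,-45,2,-158,0],
  [0.7,-90,4,-158,0],
  [0.7,-135,6,-158,0],
  [0.7,-180,8,-158,0],
  [0.7,-205,9,-158,0],
  [0.7,-211,9,-158,0],
  [0.7,-211,9,-158,0],
  [0.7,-211,9,-158,0],
  [0.7,-211,9,-158,0],
])

```text
clock: 26.6
eef_pos: [461.2, -204.2, 200.5]
eef_rot: [3.141, 0.0, 1.572]
wrist_force: [-0.6, -0.6, 0.0]
finger_gap: 66.0
finger_force: 0.0
```

```bash
python3 go.py "(461,-205,42)"
python3 - <<'E'
from h import *
np.set_printoptions(precision=1,suppress=True)
for n in("side","top"):
    cc=imaging.camera(n)
    print(n,fit([cc],"blue_bottle","blue_stand",(452,6),bottle))
    f=pick(cc,"red_stand",(602,-184))
    if f:
        A=f["region"].astype(float)
        r=minimize(lambda p:np.abs(cyl(cc,*p,stand)-A).sum(),[602,-184],method="Nelder-Mead",options=dict(initial_simplex=[[602,-184],[610,-184],[602,-176]]))
        print(n,"red stand",r.x,r.fun/A.sum())
E
```

```text
[[-0.001, 1.0, 0.0], [1.0, 0.001, -0.0], [-0.0, 0.0, -1.0]] shift [ -0.8  -0.2 158.5] turn 0.06994393864794309 clock 26.6
side (array([451.7,   4.3, 452.6,   6.2]), np.float64(0.08451466613477177))
side red stand [ 601.6 -186.9] 0.044059535860233194
top (array([453.5,   6.9, 454.5,   8.7]), np.float64(0.09641779788838611))
top red stand [ 602.5 -183.6] 0.13284124460595048
```

Call:
arm_command([
  [0.7,-1,0,40,0],
  [0.7,-1,0,80,0],
  [0.7,-1,0,120,0],
  [0.7,-1,0,145,0],
  [0.7,-1,0,158,0],
  [0.7,-1,0,158,0],
  [0.7,-1,0,158,0],
  [0.2,-1,0,158,0],
  [0.2,-1,0,158,0],
  [0.2,-1,0,158,0],
  [0.2,-1,0,158,0],
  [0.2,-1,0,158,0],
  [0.2,-1,0,150,0],
  [0.2,-1,0,130,0],
  [0.2,-1,0,100,0],
  [0.2,-1,0,70,0],
  [0.2,-1,0,40,0],
  [0.2,-1,0,30,0],
  [0.2,-1,0,30,0],
  [0.2,-1,0,30,0],
])

```text
clock: 29.5
eef_pos: [460.7, -205.7, 169.3]
eef_rot: [-3.14, -0.001, 1.571]
wrist_force: [-0.9, -0.7, 0.2]
finger_gap: 31.6
finger_force: 12.0
```

```bash
python3 go.py "(602,-185,170)"
```

```text
[[-0.0, 1.0, -0.002], [1.0, 0.0, 0.001], [0.001, -0.002, -1.0]] shift [ 20.7 141.3  -0.9] turn 0.013811384616225887 clock 29.5
```

Then release and go on to yellow at the cork (about 630,-39).

Call:
arm_command([
  [0.2,3,18,0,0],
  [0.2,7,48,0,0],
  [0.2,11,80,0,0],
  [0.2,16,112,0,0],
  [0.2,20,135,0,0],
  [0.2,21,141,0,0],
  [0.2,21,141,0,0],
  [0.2,21,141,30,0],
  [0.2,21,141,65,0],
  [0.2,21,141,95,0],
  [0.2,21,141,115,0],
  [0.2,21,141,124,0],
  [0.2,21,141,128,0],
  [0.2,21,141,128,0],
  [0.2,21,141,128,0],
  [0.7,21,141,128,0],
  [0.7,21,141,128,0],
  [0.7,21,141,128,0],
  [0.7,21,141,128,0],
])

```text
clock: 31.88
eef_pos: [602.1, -184.9, 42.4]
eef_rot: [-3.142, 0.0, 1.571]
wrist_force: [0.0, -0.1, -0.1]
finger_gap: 65.0
finger_force: 0.0
```

Call:
arm_command([
  [0.7,0,0,-30,0],
  [0.7,0,0,-70,0],
  [0.7,0,0,-110,0],
  [0.7,0,0,-150,0],
  [0.7,0,0,-158,0],
  [0.7,40,8,-158,0],
  [0.7,85,16,-158,0],
  [0.7,125,24,-158,0],
  [0.7,142,27,-158,0],
  [0.7,146,28,-158,0],
  [0.7,146,28,-158,0],
  [0.7,146,28,-158,0],
  [0.7,146,28,-158,0],
])

```text
clock: 33.5
eef_pos: [629.9, -39.7, 200.5]
eef_rot: [3.142, 0.0, 1.57]
wrist_force: [-0.9, 0.2, -0.2]
finger_gap: 65.7
finger_force: 0.0
```

```bash
python3 go.py "(630,-39,42)"
python3 - <<'E'
from h import *
np.set_printoptions(precision=1,suppress=True)
for n in("side","top"):
    cc=imaging.camera(n)
    print(n,fit([cc],"red_bottle","red_stand",(602,-185),bottle))
    f=pick(cc,"yellow_stand",(460,-202))
    if f:
        A=f["region"].astype(float)
        r=minimize(lambda p:np.abs(cyl(cc,*p,stand)-A).sum(),[460,-202],method="Nelder-Mead",options=dict(initial_simplex=[[460,-202],[468,-202],[460,-194]]))
        print(n,"yellow stand",r.x,r.fun/A.sum())
E
```

```text
[[0.001, 1.0, 0.0], [1.0, -0.001, -0.0], [-0.0, 0.0, -1.0]] shift [  0.7   0.1 158.5] turn -0.04336840155738896 clock 33.5
side (array([ 601.6, -187.5,  603.6, -187.3]), np.float64(0.07727771679473106))
side yellow stand [ 458.  -202.6] 0.40682097400363654
missing red_bottle True True
top (array([ 602., -185.,  602., -185.]), np.float64(nan))
top yellow stand [ 470.2 -209.8] 7.699088649544325h.py:45: RuntimeWarning: invalid value encountered in scalar divide
  return r.x,r.fun/sum(A.sum()+B.sum() for _,A,B in M)
```

Call:
arm_command([
  [0.7,0,0,40,0],
  [0.7,0,0,80,0],
  [0.7,0,0,120,0],
  [0.7,0,0,145,0],
  [0.7,0,0,158,0],
  [0.7,0,0,158,0],
  [0.7,0,0,158,0],
  [0.2,0,0,158,0],
  [0.2,0,0,158,0],
  [0.2,0,0,158,0],
  [0.2,0,0,158,0],
  [0.2,0,0,158,0],
  [0.2,0,0,150,0],
  [0.2,0,0,130,0],
  [0.2,0,0,100,0],
  [0.2,0,0,70,0],
  [0.2,0,0,40,0],
  [0.2,0,0,30,0],
  [0.2,0,0,30,0],
  [0.2,0,0,30,0],
])

```text
clock: 36.4
eef_pos: [629.6, -38.8, 169.3]
eef_rot: [-3.14, -0.0, 1.571]
wrist_force: [-1.1, -0.4, -1.0]
finger_gap: 31.7
finger_force: 12.0
```

```bash
python3 go.py "(459.5,-203,170)"
```

```text
[[-0.0, 1.0, -0.002], [1.0, 0.0, 0.0], [0.0, -0.002, -1.0]] shift [-164.1 -170.1   -0.5] turn 0.013863243990661642 clock 36.4
```

Call:
arm_command([
  [0.2,-15,-16,0,0],
  [0.2,-40,-42,0,0],
  [0.2,-68,-71,0,0],
  [0.2,-96,-100,0,0],
  [0.2,-124,-129,0,0],
  [0.2,-148,-154,0,0],
  [0.2,-161,-167,0,0],
  [0.2,-164,-170,0,0],
  [0.2,-164,-170,30,0],
  [0.2,-164,-170,65,0],
  [0.2,-164,-170,95,0],
  [0.2,-164,-170,115,0],
  [0.2,-164,-170,124,0],
  [0.2,-164,-170,128,0],
  [0.2,-164,-170,128,0],
  [0.2,-164,-170,128,0],
  [0.7,-164,-170,128,0],
  [0.7,-164,-170,128,0],
  [0.7,-164,-170,128,0],
  [0.7,-164,-170,128,0],
])

```text
clock: 38.9
eef_pos: [460.1, -202.9, 42.5]
eef_rot: [3.142, 0.0, 1.571]
wrist_force: [-0.3, -0.2, 0.3]
finger_gap: 65.4
finger_force: 0.0
```

Call:
arm_command([
  [0.7,0,0,-30,0],
  [0.7,0,0,-70,0],
  [0.7,0,0,-110,0],
  [0.7,0,0,-150,0],
  [0.7,0,0,-190,0],
  [0.7,-50,-40,-200,0],
  [0.7,-100,-80,-200,0],
  [0.7,-150,-120,-200,0],
  [0.7,-200,-150,-200,0],
  [0.7,-200,-150,-200,0],
  [0.7,-200,-150,-200,0],
  [0.7,-200,-150,-200,0],
])

```text
clock: 40.4
eef_pos: [310.9, -402.1, 242.5]
eef_rot: [3.142, -0.0, 1.573]
wrist_force: [-0.3, -0.1, 1.1]
finger_gap: 66.1
finger_force: 0.0
```

Run:
```python
from h import *
np.set_printoptions(precision=1,suppress=True)
t,c=imaging.camera("top"),imaging.camera("side")
for o,s,x in(("yellow_bottle","yellow_stand",(459,-203)),("red_bottle","red_stand",(602,-185)),("blue_bottle","blue_stand",(452,6))):
    for cc in(t,c):
        try: print(o,*fit([cc],o,s,x,bottle))
        except Exception as e: print(o,e)
a=cv2.resize(c["img"][90:310,180:440],None,fx=2,fy=2);b=cv2.resize(t["img"][130:300,190:430],None,fx=1.1,fy=1.1)
b=cv2.copyMakeBorder(b,0,a.shape[0]-b.shape[0],0,0,0)
cv2.imwrite("pics/end.png",np.hstack([a,b])[:,:,::-1])
```

```text
yellow_bottle [ 459.8 -200.5  462.2 -205.1] 0.12462440796093158
missing yellow_bottle True False
yellow_bottle [ 459. -203.  459. -203.] nan
red_bottle [ 602.7 -184.4  604.5 -182.6] 0.16474672559384793
red_bottle [ 602.2 -187.6  603.5 -186.5] 0.17230560304050488
blue_bottle [453.7   7.  453.7   9. ] 0.11976833438001533
blue_bottle [451.6   4.1 452.8   7.8] 0.08422355143945741h.py:45: RuntimeWarning: invalid value encountered in scalar divide
  return r.x,r.fun/sum(A.sum()+B.sum() for _,A,B in M)
```

View pics/end.png

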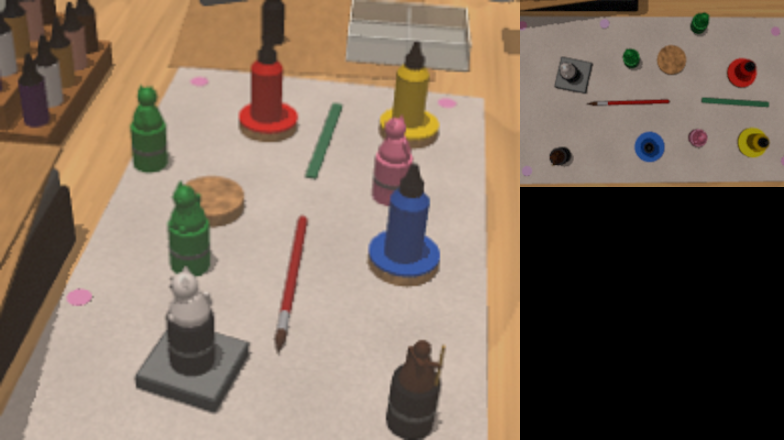

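All bottles stand centred on their own colours, with the cat on the plate and the knight unmoved. Handing in.

```bash
python3 -c "
from cell import job; print(job.sign_off())"
```

```text
the job is handed in; nothing more can be done
None
```

The job is handed in at about 41 s on the robot's clock: the final pictures show the white cat on the drying plate, the red, yellow and blue bottles upright on their own stands (fits within about 5 mm of centre), and the knight where it was; the sign-off returned no verdict.

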